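# Test the latching stop button of a tube mixer

## Robot

A 7-joint arm with a two-finger parallel gripper is mounted at the origin on the work surface. World frame = base frame: x ahead of the robot, y to its left, z up, the work surface at z = 0. Lengths are in m, angles in rad, forces in N, time in s.
With the tool pointing down it reaches from about 0.425 to 0.925 m from the base axis. Payload 6.8 kg.
Tool frame: the origin (TCP) lies at the very end of the fingers, on their centre line; the grasp point (between the pads) lies 19 mm behind it; x points along the fingers, y is the direction in which the jaws open and shut, and the axes are right-handed (so a half turn about x gives the same grasp; the last joint's range is limited). The gripper opens to 85 mm and grips with 20 to 120 N. Pads are 22 mm wide; open, the fingers measure 114 mm over their backs; the gripper's body (76 mm by 85 mm) begins 54 mm behind the grasp point. The pads swing forward as they close: fully open they stand 13 mm farther back than shut.
Start: joints at [-1.426, 0.477, 0.022, 1.555, -0.011, 1.109, -0.083], TCP at [0.169, 0.654, 0.231] pointing down, gripper open.
Joint ranges: [-2.96, 2.96], [-0.34, 2.1], [-1.41, 1.46], [0.24, 2.44], [-1.37, 4.51], [0.17, 1.92], [-2.96, 2.96]. Speed limits (rad/s): [2.39, 2.39, 3.14, 3.14, 3.14, 3.14, 3.14].

## Interface

Orientations are given as a rotation vector (axis times angle).
In Python, from bench import get_obs, grab_frame, camera_info, hand_in gives the robot as it stands.
- The arm moves only by the tool apply_moves, never from a script. Its argument "series" is text: rows parted by semicolons, each of 7 numbers parted by spaces: the turn, a rotation vector about the tool's x, y, z in rad, then the shift along the tool's x, y, z in m, then the opening, from 0 (shut) to 1 (fully open). In form: wx wy wz tx ty tz hand; .... A call has 1 to 12 rows; each row is the pose to reach, as a shift and turn from the pose commanded when the call began, along the tool's axes at that moment; what a row does not reach only later rows make up. A row lasts 1/8 s, in which the tool goes at most 62.5 mm and 10.7 degrees, less where a joint would pass 70% of its speed; a pose out of reach is approached as far as the arm can. A call with a gripper value outside its range is refused whole. The fingers move at their own pace and stop on an object; "force" is the grip in N (left out, the last holds). Time passes only in rows, so rows that repeat a pose let the fingers close. It gives the time, the measured TCP pose, the force and the opening at its end, in the units of the state.
- get_obs(): the state, without advancing time (a new reading comes with each control period).
- grab_frame(name): name is "scene" or "side" or "wrist"; returns the picture (480x640x3 uint8, blue, green, red); there is no depth.
- camera_info(name): a dict with "fov_y" (degrees; the focal length in pixels is half the picture's height over the tangent of half this angle, whatever the lens; pixels are square), "cx", "cy" (the principal point, pixels), "D" ([k1, k2, p1, p2, k3] as OpenCV has them; the pictures are not rectified), "rvec" (rotation vector, rad) and "tvec" (3), from world to camera coordinates, as OpenCV has them. Camera axes: x right, y down, z forward; pixel columns grow to the right and rows downward; lengths in m; the calibration is good to about 2 mm. A picture is of the moment at which its call begins: read the wrist's pose just before it. camera_info takes no time and is no camera call; for the wrist camera it gives the pose at the moment of the call.
- hand_in(): hands the job in, once; it reports no verdict.
The state is a dict: "clock": time; "joints": joint angles; "qvel": joint speeds; "tau": joint torques, N m; "tcp_pos": TCP position; "orientation": TCP orientation; "contact_force": force on the tool from outside, world axes, zero at the start; "moment": the same for the moment, N m; "grip_width": finger opening in m.
Only numpy, scipy, OpenCV 4.12 (cv2) and the standard library are available. Lean on these libraries where they do the work, as an engineer would, in place of code of your own. Each camera call takes 0.05 s, during which the arm holds its last target.

## Task

Do the routine test of the tube mixer's big red mushroom stop button, by pushing only: press it all the way in and let go of it, so that it stays latched in by itself; then push its raised bar round clockwise (seen from above, as the white arrows show) until the latch lets go and the button springs back out, and leave it out and untwisted. Do not pinch the bar, do not press the green start button, and leave the tubes, racks and other things where they are.

Things in the scene. Friction and masses are not known exactly. Their poses are not given: they have to be found in the camera images.
- stop_top (a point): centre of the top of the raised bar on the red mushroom stop button, on the button's axis; it moves and turns with the button: x runs along the bar, z up. The bar is 88 mm long, 16 mm thick and 23 mm high above the cap's flat face (its top 3 mm is an 11 mm thick crown with a white line). The face, free on both sides of the bar, is thus 23 mm below this point
- stop_base: the stop button's 104 mm yellow disc, fixed on the mixer's deck; origin at its centre on the deck, z up. The button stands on it: a round red cap 92 mm across and 14 mm thick with white arrows and the raised bar. When the button is out, its highest point (the bar's top) is 73 mm above this origin
- stop_stem (a joint): how far the stop button is pressed down, m: 0 out, 0.011 bottom. The spring resists with 3 N when out, 6 N at the bottom (the latch adds about 2 N half way). Pressed to the bottom untwisted it latches, and then stays at about 0.0085. Released by the twist it springs back to 0: the cap's face rises 8.5 mm, so a fingertip kept lower than that beside the bar holds it down
- stop_head (a joint): twist of the stop button about its vertical axis, rad, positive clockwise seen from above. A spring keeps it at 0 and brings it back when let go (0.03 N m at 0, 0.12 N m at 0.75); end stop at 0.95. The latch lets go at about 0.53 rad
- mixer: the white tube roller mixer, fixed to the table: housing 290 x 440 mm, origin at the centre of its underside, deck top 60 mm above it; the controls are on the deck on its -x side, black rollers with tubes (up to 100 mm above the table) on its +x side; z up
- start_button (a joint): how far the green start button, 26 mm across, near the right-hand (-y) end of the mixer's deck, is pressed, in m (0 out, 0.006 fully in); to be left alone
- rack_blue: loose blue grid tube rack, 105 x 245 x 70 mm, with purple-capped tubes standing 28 mm above it; origin at the middle of its underside; to be left alone
- rack_white: loose white grid tube rack, 105 x 245 x 70 mm, with dark navy-capped tubes standing 28 mm above it; origin at the middle of its underside; to be left alone
- tube_a: loose blood tube, 17 mm wide at its purple cap, 75 mm tall, standing in the small blue two-cell holder at the mixer's left end; origin at the middle of its underside; to be left alone
- tube_b: the second loose tube standing in the same holder, like the first; origin at the middle of its underside; to be left alone
- tube_red: loose tube with a red cap lying on the table, 75 mm long, 17 mm thick; origin at the middle of its underside; to be left alone
- marker: loose black and blue marker pen lying on the table, 125 mm long, 16 mm thick; origin at the middle of its underside; to be left alone
- tape: loose roll of white tape lying flat, 84 mm across, 20 mm high; origin at the middle of its underside; to be left alone
- sanitiser: loose clear bottle with a blue cap, 64 mm across, 150 mm tall; origin at the middle of its underside; to be left alone

How it is judged:
On the way, in this order (a step that is already met when the one before it is completed fails the run):
1. the stop button is latched in (pressed more than 7 mm, not twisted) with nothing of the robot touching it (value of joint stop_stem above 0.007 m and value of joint stop_head below 0.2 rad and contact force between each of the arm, the fingers and stop_head below 0.2 N), for 0.1 s.
2. the bar is twisted clockwise past 0.45 rad (value of joint stop_head above 0.45 rad), for 0.02 s.
At the end, for the whole second after the job is handed in: The stop button is out again (pressed less than 2 mm) and untwisted (less than 0.1 rad), the start button is out (less than 2 mm) and every loose thing is within 20 mm of where it was (value of joint each of stop_stem, start_button below 0.002 m and value of joint stop_head below 0.1 rad and distance of each of rack_blue, rack_white, tube_a, tube_b, tube_red, marker, tape, sanitiser from where it was at the start of the episode below 0.02 m); the robot touches nothing.
It fails at once if the bar is pinched (both sides of one arm of the bar pushed at once) ((contact force between the fingers and stop_head_c1 above 1 N and contact force between the fingers and stop_head_c2 above 1 N) or (contact force between the fingers and stop_head_c3 above 1 N and contact force between the fingers and stop_head_c4 above 1 N)).
It fails at once if the green start button is pressed (more than 3 mm) (value of joint start_button above 0.003 m).
It fails at once if a loose thing is lifted, carried or knocked more than 20 mm from its place (distance of any of rack_blue, rack_white, tube_a, tube_b, tube_red, marker, tape, sanitiser from where it was at the start of the episode above 0.02 m).
It also fails if it takes over 45 s, if anything falls off the work surface, if the arm or the gripper's body presses on something with over 40 N, if the wrist force passes 120 N, or if a joint passes its speed limit or range.

## Working session

There is one attempt and no reset: what is moved stays moved. The work goes in short steps, Python scripts to look and compute and a tool call to move; the robot and the scene stay as the last step left them, time stands still between calls to the robot, and variables do not carry over. Pictures are saved under pics/ and viewed, and the job is handed in when it is done.

Besides the shell and the picture viewer there is one more tool, called after "Call:" by a JSON object that holds its "method" and its "body". apply_moves: Moves the arm, as the interface text tells. Its arguments: {"type":"object","properties":{"series":{"type":"string"},"force":{"type":"number"}},"required":["series"]}

```bash
mkdir -p pics; ls; python3 - <<'E'
from bench import *
import cv2
print(get_obs())
for n in("scene","side","wrist"):
    print(n,camera_info(n)); cv2.imwrite(f"pics/{n}0.png",grab_frame(n))
E
```

```text
pics
{'clock': 0.0, 'joints': array([-1.42608303,  0.47777105,  0.02231628,  1.55649358, -0.01153592,
        1.10930745, -0.0831252 ]), 'qvel': array([ 0.00128077, -0.00129001, -0.00023989, -0.00077579,  0.00037377,
       -0.00113472, -0.00067782]), 'tau': array([-6.67598124e-04, -5.96446180e+01,  1.60775386e+00, -2.81192708e+01,
        1.24980760e-02,  9.39849357e-03,  6.46224919e-06]), 'tcp_pos': array([0.1686748 , 0.65294721, 0.23032695]), 'orientation': array([ 0.19701276,  1.56180855, -0.19992066]), 'contact_force': array([-0.38206845,  0.20965724,  0.68318495]), 'moment': array([0.01100584, 0.00859084, 0.02896864]), 'grip_width': 0.08556476337372561}
scene {'fov_y': 46.78208433955975, 'cx': 320.9899780190561, 'cy': 244.20243078378016, 'D': array([0.01146016, 0.        , 0.        , 0.        , 0.        ]), 'rvec': array([ 1.83724623,  2.01438773, -0.56088381]), 'tvec': array([ 0.05689099, -0.41593005,  1.60433976])}
side {'fov_y': 46.826097611283885, 'cx': 317.97095459241893, 'cy': 239.7412434131499, 'D': array([-0.09855006,  0.        ,  0.        ,  0.        ,  0.        ]), 'rvec': array([ 0.28680146, -2.69932271,  1.34461554]), 'tvec': array([0.50325466, 0.13768767, 1.48524824])}
wrist {'fov_y': 64.95341783278315, 'cx': 317.162305445589, 'cy': 246.37630650584504, 'D': array([-0.0452736,  0.       ,  0.       ,  0.       ,  0.       ]), 'rvec': array([-2.28398636, -1.76740084, -0.26881541]), 'tvec': array([-0.67438915, -0.03850259,  0.3806934 ])}
```

View pics/scene0.png

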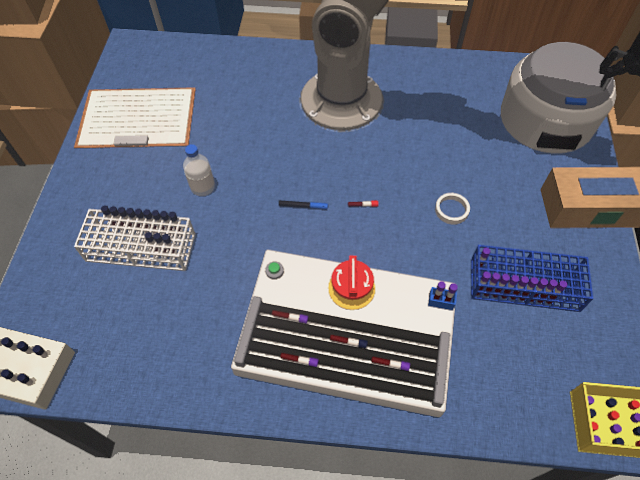

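View pics/side0.png

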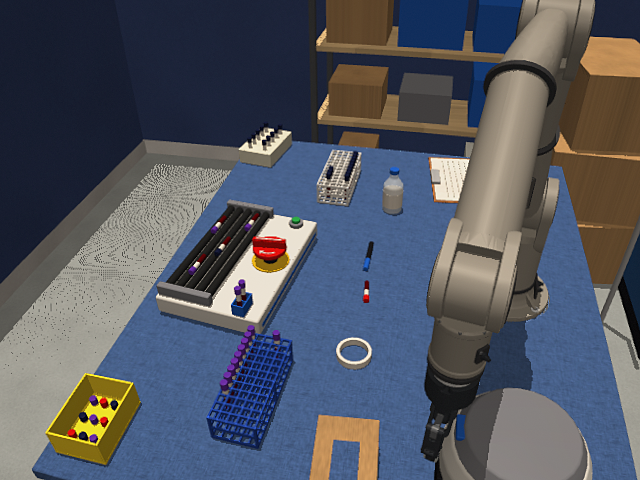

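View pics/wrist0.png

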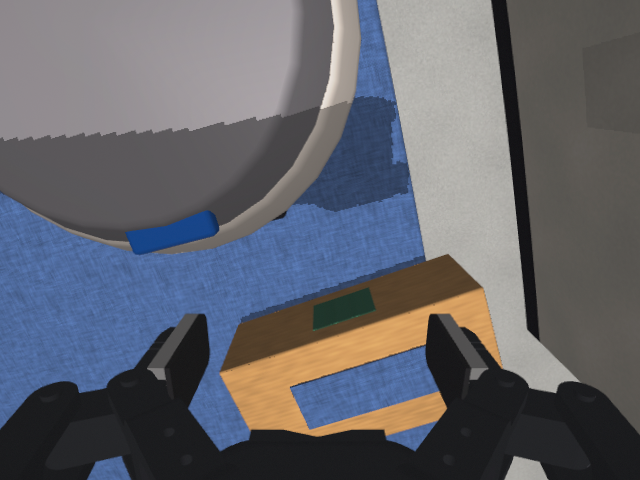

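The scene view shows the red button at about (352,280) with its white line near (352,275), and the green button at (274,269). In the side view the red button is at about (269,247). Next I'll zoom in and measure.

```bash
cat > h.py <<'E'
import numpy as np, cv2
from bench import *
def K(ci,h=480):
    f=h/2/np.tan(np.radians(ci["fov_y"])/2); return np.array([[f,0,ci["cx"]],[0,f,ci["cy"]],[0,0,1.]])
def ray(ci,p):
    u=cv2.undistortPoints(np.array([[p]],float),K(ci),ci["D"])[0,0]
    R=cv2.Rodrigues(ci["rvec"])[0]; return -R.T@ci["tvec"], R.T@np.array([u[0],u[1],1.])
def onplane(ci,p,z):
    o,d=ray(ci,p); return o+d*(z-o[2])/d[2]
def proj(ci,P): return cv2.projectPoints(np.atleast_2d(np.array(P,float)),ci["rvec"],ci["tvec"],K(ci),ci["D"])[0][:,0]
def tri(c1,p1,c2,p2):
    o1,d1=ray(c1,p1);o2,d2=ray(c2,p2)
    s=np.linalg.lstsq(np.c_[d1,-d2],o2-o1,rcond=None)[0]; a=o1+s[0]*d1;b=o2+s[1]*d2
    return (a+b)/2,np.linalg.norm(a-b)
E
python3 - <<'E'
import cv2
a=cv2.imread("pics/scene0.png")[230:320,300:410]; b=cv2.imread("pics/side0.png")[215:285,225:315]
cv2.imwrite("pics/zs0.png",cv2.resize(a,None,fx=6,fy=6,interpolation=cv2.INTER_CUBIC))
cv2.imwrite("pics/zd0.png",cv2.resize(b,None,fx=8,fy=8,interpolation=cv2.INTER_CUBIC))
E
```

```text
(no output)
```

View pics/zs0.png

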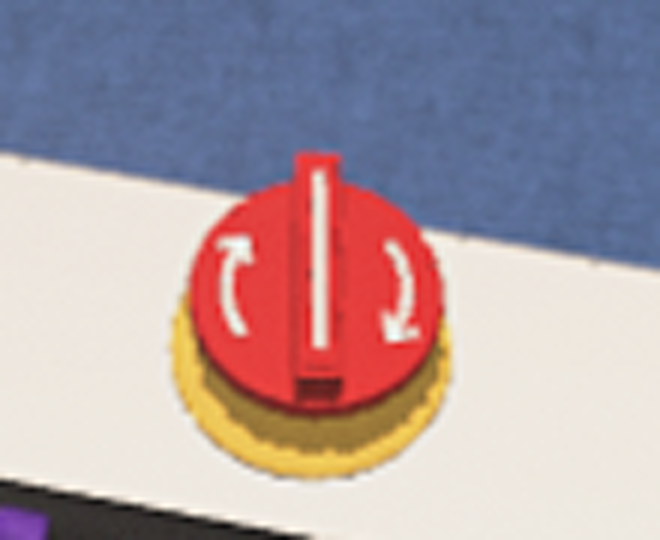

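View pics/zd0.png

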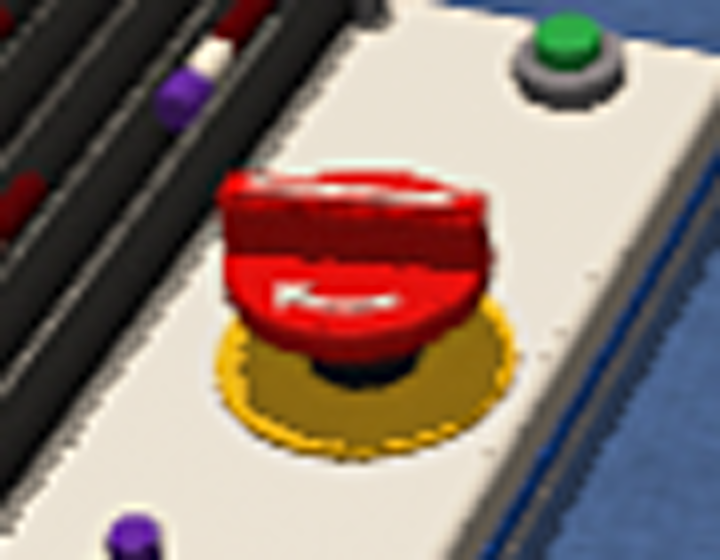

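The bar's white line runs from zoom (319,170) to (319,347) in the scene crop, and from about (250,180) to (455,198) in the side crop.

```bash
python3 - <<'E'
from h import *
cs,cd=camera_info("scene"),camera_info("side")
im=cv2.imread("pics/scene0.png"); sd=cv2.imread("pics/side0.png")
S=lambda u,v:(300+(u+.5)/6-.5,230+(v+.5)/6-.5); D=lambda u,v:(225+(u+.5)/8-.5,215+(v+.5)/8-.5)
print("line near",tri(cs,S(319,170),cd,D(455,198)),"far",tri(cs,S(319,347),cd,D(250,180)))
a=onplane(cs,S(319,170),.133);b=onplane(cs,S(319,347),.133);print("scene plane",a,b,np.linalg.norm(a-b),(a+b)/2, np.degrees(np.arctan2(*(b-a)[1::-1])))
# yellow disc
for n,c,I,roi in(("scene",cs,im,(230,320,300,410)),("side",cd,sd,(215,285,225,315))):
    h=cv2.cvtColor(I,cv2.COLOR_BGR2HSV); m=cv2.inRange(h,(18,130,60),(35,255,255)); mm=np.zeros_like(m); r=roi; mm[r[0]:r[1],r[2]:r[3]]=m[r[0]:r[1],r[2]:r[3]]
    p=np.argwhere(mm)[:,::-1]; hull=cv2.convexHull(p.astype(np.int32))[:,0]
    # plane pts with height of disc, use circle fit on outer rim
    for z in(.06,.065,):
        P=np.array([onplane(c,q,z)[:2] for q in hull.astype(float)])
        from scipy.optimize import least_squares
        f=least_squares(lambda t:np.hypot(*(P-t[:2]).T)-.052,[*P.mean(0)],loss="soft_l1",f_scale=.001)
        print(n,z,f.x,"res",np.abs(f.fun).mean()*1000)
    m=cv2.inRange(h,(0,150,100),(8,255,255))|cv2.inRange(h,(172,150,100),(180,255,255)); 
    g=cv2.inRange(h,(45,100,40),(80,255,255)); n_,l,st,ce=cv2.connectedComponentsWithStats(g); k=[i for i in range(1,n_) if st[i,4]>30]; print("green",[(ce[i],st[i],onplane(c,ce[i],.075)) for i in k])
# tube_a/b purple caps, scene & side
for n,c,I in(("scene",cs,im),("side",cd,sd)):
    h=cv2.cvtColor(I,cv2.COLOR_BGR2HSV); g=cv2.inRange(h,(125,90,50),(150,255,255)); n_,l,st,ce=cv2.connectedComponentsWithStats(g)
    print(n,[(ce[i].round(),onplane(c,ce[i],.15).round(3)) for i in range(1,n_) if st[i,4]>15])
# sanitiser base
for p in((205,190),(205,160)): print("san",onplane(cs,p,.02 if p[1]==190 else .15))
print("mixer corners",[onplane(cs,p,.06).round(3) for p in((266,252),(455,293),(445,410),(235,372))])
E
```

```text
line near (array([0.59673507, 0.06717088, 0.13521394]), np.float64(0.0011938983654461682)) far (array([0.66639055, 0.07150524, 0.13542264]), np.float64(0.0008038421630966646))
scene plane [0.59490433 0.06686169 0.133     ] [0.6648077  0.07131002 0.133     ] 0.07004476526058523 [0.62985602 0.06908585 0.133     ] 3.6411302280983846
scene 0.06 [0.62782037 0.06933518] res 0.870714625300687
scene 0.065 [0.63002681 0.06929663] res 0.9818440753292883
green [(array([273.60493827, 267.17283951]), array([269, 263,  11,  10,  81], dtype=int32), array([ 0.60158846, -0.10690216,  0.075     ]))]
side 0.06 [0.63319915 0.06683074] res 0.7088919627133
side 0.065 [0.63118154 0.07251651] res 0.8280389321255289
green [(array([295.42857143, 219.83673469]), array([292, 217,   8,   7,  49], dtype=int32), array([ 0.60722409, -0.10966512,  0.075     ]))]
scene [(array([485., 252.]), array([0.565, 0.344, 0.15 ])), (array([524., 281.]), array([0.626, 0.418, 0.15 ])), (array([441., 286.]), array([0.654, 0.249, 0.15 ])), (array([453., 288.]), array([0.656, 0.273, 0.15 ])), (array([303., 318.]), array([ 0.75 , -0
[... 342 characters left out ...]
array([247., 227.]), array([0.697, 0.051, 0.15 ])), (array([214., 229.]), array([0.781, 0.079, 0.15 ])), (array([192., 270.]), array([0.772, 0.25 , 0.15 ])), (array([239., 287.]), array([0.638, 0.285, 0.15 ])), (array([237., 358.]), array([0.572, 0.491, 0.15 ])), (array([276., 335.]), array([0.512, 0.414, 0.15 ])), (array([ 93., 400.]), array([0.809, 0.654, 0.15 ])), (array([ 93., 419.]), array([0.786, 0.693, 0.15 ])), (array([ 93., 438.]), array([0.765, 0.73 , 0.15 ]))]
san [ 0.366083   -0.32011375  0.02      ]
san [ 0.37304104 -0.29448782  0.15      ]
mixer corners [array([ 0.556, -0.132,  0.06 ]), array([0.621, 0.297, 0.06 ]), array([0.879, 0.269, 0.06 ]), array([ 0.841, -0.154,  0.06 ])]
```

```bash
cat >> h.py <<'E'
from scipy.spatial.transform import Rotation as Ro
C=np.array([.631,.069]); A=np.radians(3.64)
def want(yaw): # tool x down, tool z at world azimuth yaw
    z=np.array([np.cos(yaw),np.sin(yaw),0]); x=np.array([0,0,-1.]); return Ro.from_matrix(np.c_[x,np.cross(z,x),z])
def rel(P,R,p0=None,R0=None):
    o=get_obs(); p0=o["tcp_pos"] if p0 is None else p0; R0=Ro.from_rotvec(o["orientation"]) if R0 is None else R0
    return (R0.inv()*R).as_rotvec().round(4), R0.inv().apply(np.array(P)-p0).round(4)
def st():
    o=get_obs(); print("t",o["clock"].__round__(2),"p",o["tcp_pos"].round(4),"F",o["contact_force"].round(2),"M",o["moment"].round(3),"g",round(o["grip_width"],4)); R=Ro.from_rotvec(o["orientation"]).as_matrix(); print("x,y,z axes",R.T.round(3).tolist(),"q",o["joints"].round(3))
E
python3 - <<'E'
from h import *
st()
for y in (90,-90,0,180): print(y,rel([.631,.069,.2],want(np.radians(y)+A)))
print(rel([.3,.62,.33],Ro.from_rotvec(get_obs()["orientation"])))
E
```

```text
t 0.15 p [0.1687 0.6531 0.2306] F [ 0.13  0.03 -0.29] M [ 0.015 -0.036 -0.027] g 0.0853
x,y,z axes [[-0.0, -0.001, -1.0], [0.25, 0.968, -0.001], [0.968, -0.25, 0.0]] q [-1.426  0.478  0.022  1.556 -0.011  1.109 -0.083]
90 (array([-1.8872e+00, -1.3000e-03,  1.1000e-03]), array([ 0.0313, -0.4498,  0.5937]))
-90 (array([1.2544e+00, 1.0000e-03, 1.2000e-03]), array([ 0.0313, -0.4498,  0.5937]))
0 (array([-3.164e-01, -1.000e-04,  1.400e-03]), array([ 0.0313, -0.4498,  0.5937]))
180 (array([2.8252e+00, 2.0000e-03, 1.0000e-04]), array([ 0.0313, -0.4498,  0.5937]))
(array([0., 0., 0.]), array([-0.0994,  0.0006,  0.1354]))
```

Call:
{"method": "apply_moves", "body": {"series": "0 0 0 -0.05 0 0.02 0; 0 0 0 -0.1 0 0.06 0; 0 0 0 -0.1 0 0.12 0; 0.14 0 0 -0.1 -0.034 0.156 0; 0.28 0 0 -0.1 -0.068 0.192 0; 0.42 0 0 -0.1 -0.102 0.228 0; 0.56 0 0 -0.1 -0.136 0.264 0; 0.7 0 0 -0.1 -0.17 0.3 0; 0.84 0 0 -0.1 -0.204 0.336 0; 0.98 0 0 -0.1 -0.238 0.372 0; 1.12 0 0 -0.1 -0.272 0.408 0; 1.254 0 0 -0.1 -0.306 0.444 0", "force": 40}}

```text
clock: 1.65
tcp_pos: [0.5226, 0.2447, 0.3312]
orientation: [1.165, 1.237, -1.165]
contact_force: [0.7, -0.2, -0.5]
grip_width: -0.0002
```

```bash
python3 - <<'E'
from h import *
st()
R=want(-np.pi/2+A)
print(rel([*C,.2],R)); print(rel([*C,.15],R))
E
```

```text
t 1.65 p [0.5226 0.2447 0.3312] F [ 0.66 -0.15 -0.51] M [0.013 0.071 0.017] g -0.0002
x,y,z axes [[-0.0, 0.0, -1.0], [0.998, 0.06, -0.0], [0.06, -0.998, -0.0]] q [-0.91   0.245  0.448  1.692 -0.112  1.23  -0.376]
(array([-0.0038, -0.0001,  0.0003]), array([0.1311, 0.0977, 0.1819]))
(array([-0.0038, -0.0001,  0.0003]), array([0.1811, 0.0977, 0.1819]))
```

Next I'll move above the button at z≈0.19, clear of everything, then look to check the height and position.

Call:
{"method": "apply_moves", "body": {"series": "0 0 0 0.03 0.025 0.045 0; 0 0 0 0.06 0.05 0.09 0; 0 0 0 0.09 0.075 0.135 0; 0 0 0 0.12 0.098 0.182 0; 0 0 0 0.14 0.098 0.182 0; 0 0 0 0.14 0.098 0.182 0"}}

```text
clock: 2.4
tcp_pos: [0.6301, 0.0713, 0.1893]
orientation: [1.16, 1.242, -1.165]
contact_force: [-0.2, 1.4, -0.2]
grip_width: 0.0001
```

```bash
python3 - <<'E'
from h import *
st()
cw=camera_info("wrist"); w=grab_frame("wrist"); s=grab_frame("scene"); d=grab_frame("side")
cv2.imwrite("pics/w1.png",w); cv2.imwrite("pics/s1.png",cv2.resize(s[200:340,270:430],None,fx=4,fy=4,interpolation=cv2.INTER_CUBIC)); cv2.imwrite("pics/d1.png",cv2.resize(d[170:290,200:340],None,fx=5,fy=5,interpolation=cv2.INTER_CUBIC))
print(proj(cw,[[*C,.133],[*C,.06],*[[C[0]+r*np.cos(A),C[1]+r*np.sin(A),.133] for r in(-.044,.044)],[*get_obs()["tcp_pos"]]]))
E
```

```text
t 2.4 p [0.6301 0.0713 0.1893] F [-0.2   1.35 -0.22] M [ 0.079  0.046 -0.017] g 0.0001
x,y,z axes [[-0.004, -0.0, -1.0], [0.998, 0.064, -0.004], [0.064, -0.998, 0.0]] q [-0.556  0.486  0.476  1.722 -0.257  1.001  0.077]
[[318.73316712 274.2322119 ]
 [318.74842076 238.35909859]
 [241.47046684 274.11748059]
 [396.10953901 274.24049355]
 [321.2168299  318.65304452]]
```

View pics/w1.png

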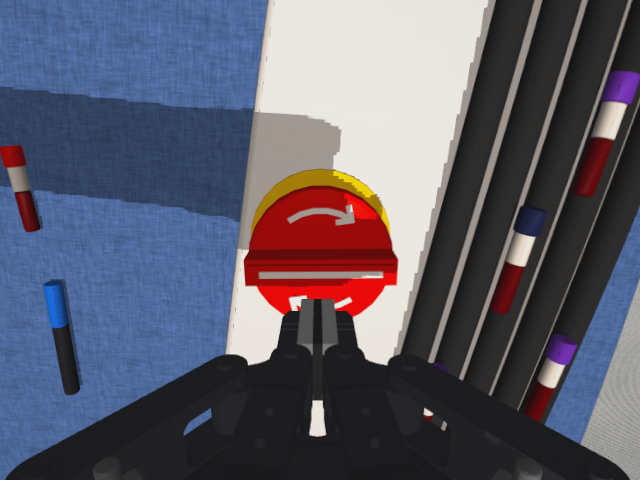

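View pics/s1.png

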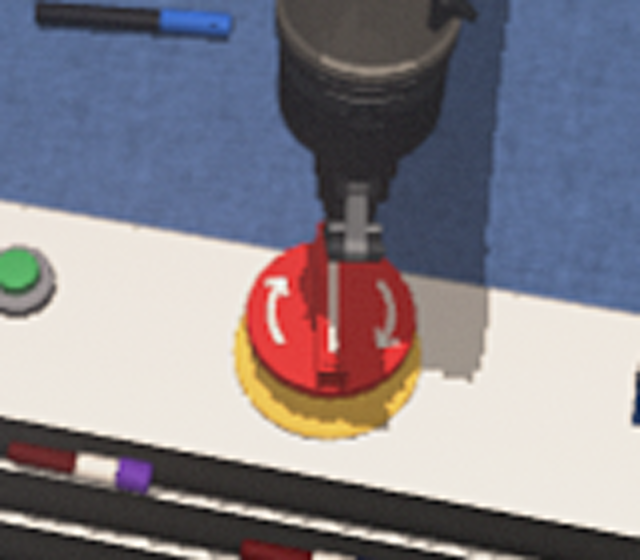

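View pics/d1.png

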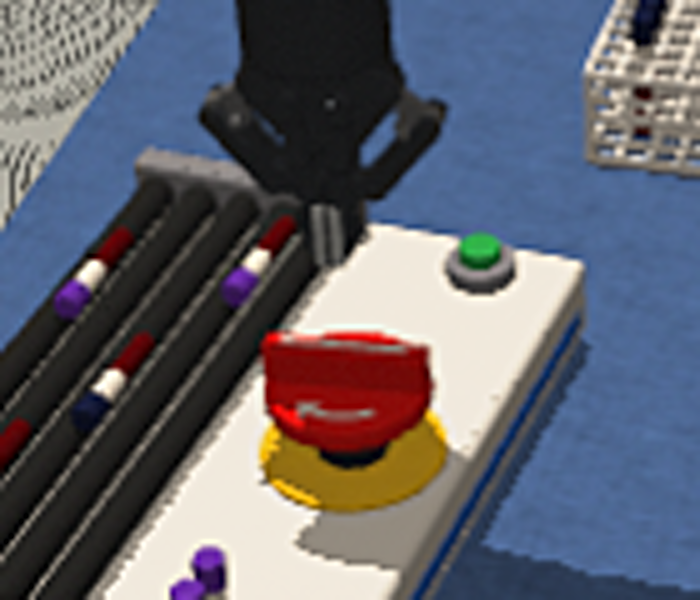

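The wrist view shows the bar horizontal at row 275, from column 245 to 397. That is within about 2 px of my prediction, so the button centre is about (0.632, 0.069). Now I'll press.

Call:
{"method": "apply_moves", "body": {"series": "0 0 0 0.025 0.002 0.002 0; 0 0 0 0.045 0.002 0.002 0; 0 0 0 0.055 0.002 0.002 0; 0 0 0 0.06 0.002 0.002 0; 0 0 0 0.06 0.002 0.002 0"}}

```text
clock: 3.18
tcp_pos: [0.6337, 0.0694, 0.1317]
orientation: [1.162, 1.239, -1.162]
contact_force: [-1.3, -0.4, 3.1]
grip_width: -0.0003
```

```bash
python3 - <<'E'
from h import *
st()
E
```

```text
t 3.17 p [0.6337 0.0694 0.1317] F [-1.27 -0.44  3.06] M [0.117 0.324 0.026] g -0.0003
x,y,z axes [[-0.0, 0.0, -1.0], [0.998, 0.064, -0.0], [0.064, -0.998, -0.0]] q [-0.529  0.555  0.447  1.761 -0.297  0.893  0.113]
```

Call:
{"method": "apply_moves", "body": {"series": "0 0 0 0.004 0 0 0; 0 0 0 0.008 0 0 0; 0 0 0 0.01 0 0 0; 0 0 0 0.01 0 0 0"}}

```text
clock: 3.68
tcp_pos: [0.6342, 0.0692, 0.1221]
orientation: [1.163, 1.238, -1.161]
contact_force: [-2.5, 1.2, 4.8]
grip_width: 0.0003
```

```bash
python3 - <<'E'
from h import *
st()
E
```

```text
t 3.67 p [0.6342 0.0692 0.1221] F [-2.48  1.2   4.75] M [ 0.177  0.475 -0.016] g 0.0003
x,y,z axes [[0.001, 0.001, -1.0], [0.998, 0.064, 0.001], [0.064, -0.998, -0.001]] q [-0.524  0.566  0.442  1.767 -0.304  0.875  0.118]
```

Call:
{"method": "apply_moves", "body": {"series": "0 0 0 0.0015 0 0 0; 0 0 0 0.003 0 0 0; 0 0 0 0.003 0 0 0"}}

```text
clock: 4.05
tcp_pos: [0.6348, 0.0692, 0.1218]
orientation: [1.165, 1.238, -1.159]
contact_force: [-9.2, 1.8, 24.6]
grip_width: -0.0004
```

The force rose to 24.6 N at z=0.1218, so the button is on its bottom stop. I'll let go and check the latch.

Call:
{"method": "apply_moves", "body": {"series": "0 0 0 -0.006 0 0 0; 0 0 0 -0.02 0 0 0; 0 0 0 -0.04 0 0 0; 0 0 0 -0.05 0 0 0; 0 0 0 -0.05 0 0 0"}}

```text
clock: 4.68
tcp_pos: [0.6344, 0.069, 0.1695]
orientation: [1.163, 1.238, -1.16]
contact_force: [0.1, -0.6, 0.3]
grip_width: 0.0002
```

```bash
python3 - <<'E'
from h import *
st()
cw=camera_info("wrist"); w=grab_frame("wrist"); d=grab_frame("side")
cv2.imwrite("pics/w2.png",w); cv2.imwrite("pics/d2.png",cv2.resize(d[170:290,200:340],None,fx=5,fy=5,interpolation=cv2.INTER_CUBIC))
c=np.array([.632,.069])
for z in(.133,.1245): print(z,proj(cw,[[c[0]+r*np.cos(A),c[1]+r*np.sin(A),z] for r in(-.044,.044)]))
E
```

```text
t 4.67 p [0.6344 0.069  0.1695] F [ 0.14 -0.6   0.35] M [-0.041 -0.04   0.003] g 0.0002
x,y,z axes [[0.002, 0.0, -1.0], [0.998, 0.064, 0.002], [0.064, -0.998, -0.0]] q [-0.544  0.511  0.468  1.734 -0.273  0.96   0.094]
0.133 [[227.12120913 284.11786975]
 [397.30631636 283.89046962]]
0.1245 [[230.66623282 277.89844486]
 [394.08844967 277.68099665]]
```

View pics/w2.png

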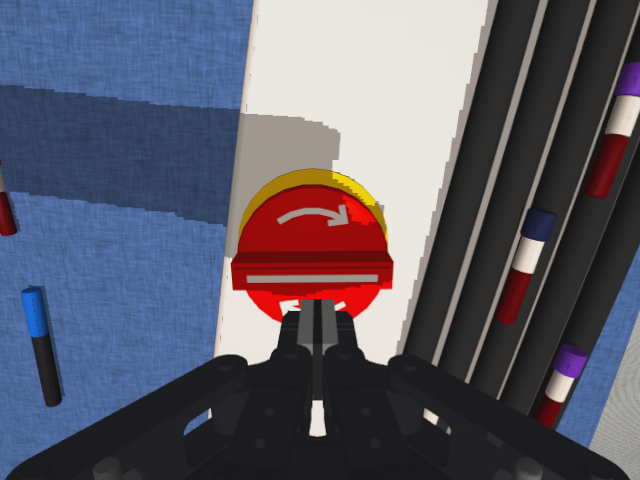

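View pics/d2.png

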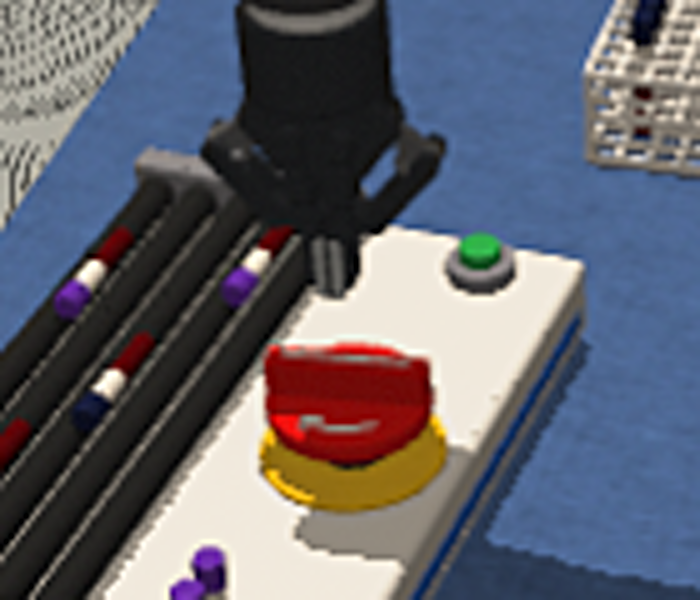

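The bar's line is at row 278, columns 231 to 393. That matches the latched height of 0.1245, and the force is about 0, so the latch is in. Next I'll go beside the near arm of the bar on the −y side and descend.

Call:
{"method": "apply_moves", "body": {"series": "0 0 0 0 -0.018 0.015 0; 0 0 0 0 -0.036 0.03 0; 0 0 0 0.02 -0.036 0.03 0; 0 0 0 0.04 -0.036 0.03 0; 0 0 0 0.05 -0.036 0.03 0; 0 0 0 0.053 -0.036 0.03 0; 0 0 0 0.053 -0.036 0.03 0"}}

```text
clock: 5.65
tcp_pos: [0.5999, 0.0367, 0.1154]
orientation: [1.162, 1.239, -1.162]
contact_force: [-0.8, 0.8, 0.1]
grip_width: 0.0
```

```bash
python3 - <<'E'
from h import *
st()
w=grab_frame("wrist"); d=grab_frame("side");s=grab_frame("scene")
cv2.imwrite("pics/w3.png",w); cv2.imwrite("pics/d3.png",np.hstack([cv2.resize(d[200:280,230:310],None,fx=5,fy=5,interpolation=cv2.INTER_CUBIC),cv2.resize(s[230:310,310:390],None,fx=5,fy=5,interpolation=cv2.INTER_CUBIC)]))
o=get_obs();R0=Ro.from_rotvec(o["orientation"]);c=np.array([.632,.069])
for t in(0,.1,.2,.3,.4,.5,.6,.7):
    u=np.array([np.cos(A-t),np.sin(A-t)]);n=np.array([-u[1],u[0]])
    print(t,*rel([*(c-.034*u-.019*n),.116],want(-np.pi/2+A-t)))
E
```

```text
t 5.65 p [0.5999 0.0367 0.1154] F [-0.82  0.84  0.11] M [-0.002  0.031  0.   ] g 0.0
x,y,z axes [[0.0, -0.0, -1.0], [0.998, 0.064, 0.0], [0.064, -0.998, 0.0]] q [-0.499  0.522  0.447  1.862 -0.298  0.824  0.165]
0 [ 0.0005 -0.0001 -0.0011] [-0.0001 -0.0002 -0.0111]
0.1 [ 0.1005 -0.0002 -0.0011] [-0.0001 -0.0019 -0.0146]
0.2 [ 0.2005 -0.0003 -0.0011] [-0.0001 -0.0033 -0.0183]
0.3 [ 3.005e-01 -3.000e-04 -1.100e-03] [-0.0001 -0.0043 -0.022 ]
0.4 [ 4.005e-01 -4.000e-04 -1.100e-03] [-0.0001 -0.0049 -0.0259]
0.5 [ 5.005e-01 -4.000e-04 -1.100e-03] [-0.0001 -0.0052 -0.0298]
0.6 [ 6.005e-01 -5.000e-04 -1.000e-03] [-0.0001 -0.005  -0.0336]
0.7 [ 7.005e-01 -5.000e-04 -1.000e-03] [-0.0001 -0.0045 -0.0375]
```

View pics/w3.png

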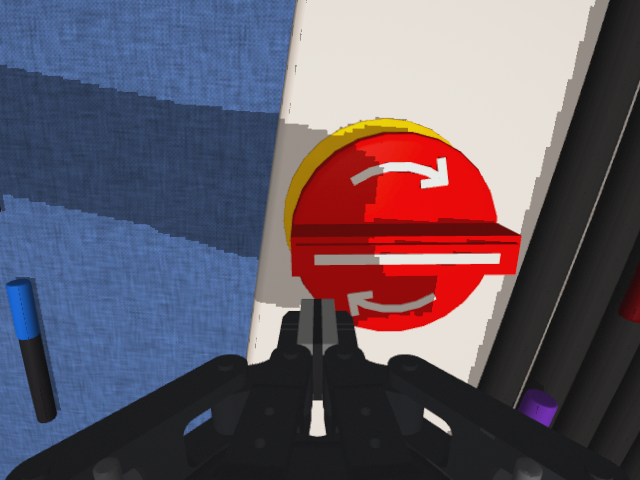

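View pics/d3.png

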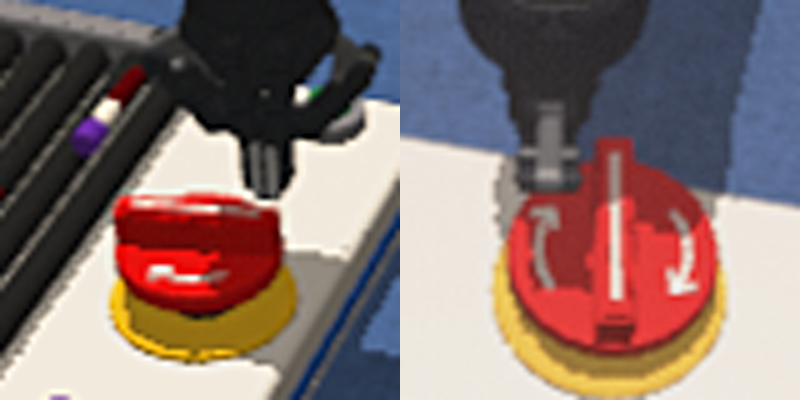

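The fingertip is beside the near arm of the bar, above the face, with no contact. I'll push round along the arc with matching yaw, first to 0.4 rad.

Call:
{"method": "apply_moves", "body": {"series": "0 0 0 0 0 -0.005 0; 0 0 0 0 0 -0.011 0; 0.1 0 0 0 -0.002 -0.0146 0; 0.2 0 0 0 -0.0033 -0.0183 0; 0.3 0 0 0 -0.0043 -0.022 0; 0.4 0 0 0 -0.0049 -0.0259 0; 0.4 0 0 0 -0.0049 -0.0259 0"}}

```text
clock: 6.68
tcp_pos: [0.5933, 0.0624, 0.1154]
orientation: [1.451, 1.031, -1.451]
contact_force: [1.2, -2.7, 1.3]
grip_width: 0.0002
```

```bash
python3 - <<'E'
from h import *
st()
s=grab_frame("scene");w=grab_frame("wrist")
cv2.imwrite("pics/w4.png",np.hstack([cv2.resize(w,(480,360)),cv2.resize(s[230:302,324:384],(300,360),interpolation=cv2.INTER_CUBIC)]))
c=np.array([.632,.069])
for t in(.5,.6,.7,.75,.8):
    u=np.array([np.cos(A-t),np.sin(A-t)]);n=np.array([-u[1],u[0]])
    print(t,*rel([*(c-.034*u-.019*n),.116],want(-np.pi/2+A-t)))
E
```

```text
t 6.67 p [0.5933 0.0624 0.1154] F [ 1.23 -2.72  1.32] M [-0.416 -0.069 -0.017] g 0.0002
x,y,z axes [[0.0, -0.001, -1.0], [0.945, -0.328, 0.001], [-0.328, -0.945, 0.001]] q [-0.619  0.536  0.551  1.878 -0.37   0.83  -0.212]
0.5 [ 1.026e-01  1.000e-04 -4.000e-04] [-0.0006 -0.0014 -0.0037]
0.6 [ 2.026e-01  1.000e-04 -4.000e-04] [-0.0006 -0.0028 -0.0073]
0.7 [ 0.3026  0.     -0.0004] [-0.0006 -0.0037 -0.0111]
0.75 [ 0.3526  0.     -0.0004] [-0.0006 -0.0041 -0.013 ]
0.8 [ 4.026e-01  0.000e+00 -4.000e-04] [-0.0006 -0.0044 -0.0149]
```

View pics/w4.png

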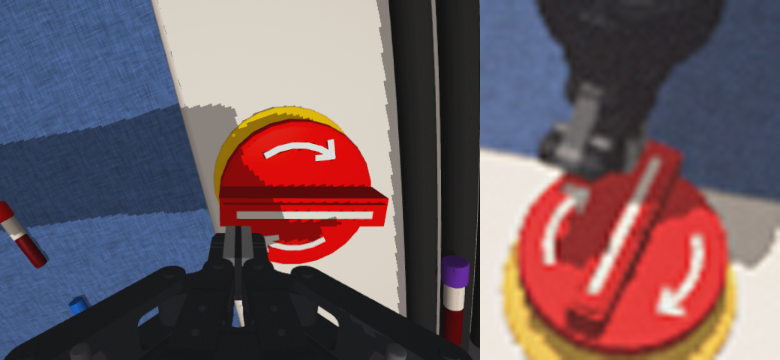

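The bar has turned about 0.4 rad along with the tool, with a push of about 3 N. I'll go on to about 0.7 rad.

Call:
{"method": "apply_moves", "body": {"series": "0.1 0 0 0 -0.0014 -0.0037 0; 0.2 0 0 0 -0.0028 -0.0073 0; 0.3 0 0 0 -0.0037 -0.0111 0; 0.3 0 0 0 -0.0037 -0.0111 0"}}

```text
clock: 7.28
tcp_pos: [0.5928, 0.0738, 0.1151]
orientation: [1.658, 0.84, -1.66]
contact_force: [-2.1, -2.2, 2.3]
grip_width: 0.0001
```

```bash
python3 - <<'E'
from h import *
st()
s=grab_frame("scene");w=grab_frame("wrist");d=grab_frame("side")
cv2.imwrite("pics/w5.png",np.hstack([cv2.resize(w,(400,300)),cv2.resize(s[230:302,324:384],(250,300),interpolation=cv2.INTER_CUBIC)]))
cv2.imwrite("pics/d5.png",cv2.resize(d[170:290,200:340],None,fx=5,fy=5,interpolation=cv2.INTER_CUBIC))
c=np.array([.632,.069])
for t in(.5,.3,.1,0):
    u=np.array([np.cos(A-t),np.sin(A-t)]);n=np.array([-u[1],u[0]])
    print(t,*rel([*(c-.034*u-.019*n),.116],want(-np.pi/2+A-t)))
u=np.array([np.cos(A),np.sin(A)]);n=np.array([-u[1],u[0]])
print(rel([*(c-.034*u-.036*n),.116],want(-np.pi/2+A)))
E
```

```text
t 7.28 p [0.5928 0.0738 0.1151] F [-2.08 -2.19  2.33] M [-0.528  0.449 -0.001] g 0.0001
x,y,z axes [[-0.001, -0.001, -1.0], [0.806, -0.592, -0.001], [-0.592, -0.806, 0.001]] q [-0.691  0.558  0.628  1.878 -0.429  0.844 -0.477]
0.5 [-0.1976  0.0006  0.001 ] [-0.0009  0.0048  0.0058]
0.3 [-0.3976  0.0005  0.0011] [-0.0009  0.0104  0.0112]
0.1 [-5.976e-01  4.000e-04  1.100e-03] [-0.0009  0.017   0.0154]
0 [-6.976e-01  3.000e-04  1.100e-03] [-0.0009  0.0205  0.0169]
(array([-6.976e-01,  3.000e-04,  1.100e-03]), array([-0.0009,  0.0314,  0.03  ]))
```

View pics/w5.png

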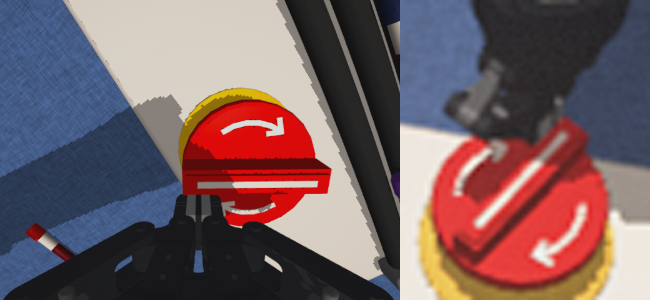

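View pics/d5.png

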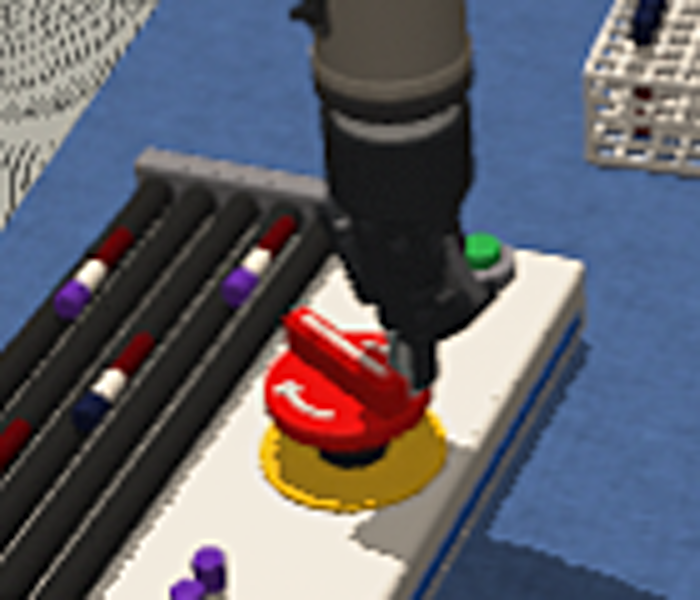

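The button has sprung up: the stem is visible again in the side view. I'll back off along the arc, slightly raised, then retreat and lift.

Call:
{"method": "apply_moves", "body": {"series": "-0.1 0 0 -0.003 0.0025 0.003 0; -0.2 0 0 -0.004 0.0048 0.0058 0; -0.3 0 0 -0.004 0.0076 0.0085 0; -0.4 0 0 -0.004 0.0104 0.0112 0; -0.5 0 0 -0.004 0.0137 0.0133 0; -0.6 0 0 -0.004 0.017 0.0154 0; -0.7 0 0 -0.004 0.0205 0.0169 0; -0.7 0 0 -0.004 0.026 0.024 0; -0.7 0 0 -0.004 0.032 0.031 0; -0.7 0 0 -0.02 0.034 0.034 0; -0.7 0 0 -0.06 0.034 0.034 0; -0.7 0 0 -0.1 0.034 0.034 0"}}

```text
clock: 8.93
tcp_pos: [0.6006, 0.0263, 0.2174]
orientation: [1.163, 1.238, -1.162]
contact_force: [0.9, -0.1, -0.0]
grip_width: 0.0002
```

Call:
{"method": "apply_moves", "body": {"series": "0 0 0 -0.05 -0.05 0 0; 0 0 0 -0.08 -0.1 0 0; 0 0 0 -0.08 -0.1 0 0; 0 0 0 -0.08 -0.1 0 0"}}

```text
clock: 9.43
tcp_pos: [0.501, 0.0204, 0.2963]
orientation: [1.164, 1.238, -1.16]
contact_force: [-0.2, 0.3, -0.6]
grip_width: 0.0002
```

```bash
python3 - <<'E'
from h import *
st()
s=grab_frame("scene");d=grab_frame("side")
cv2.imwrite("pics/s6.png",s);cv2.imwrite("pics/d6.png",np.hstack([cv2.resize(d[215:285,235:305],(400,400),interpolation=cv2.INTER_CUBIC),cv2.resize(s[240:310,315:385],(400,400),interpolation=cv2.INTER_CUBIC)]))
cv2.imwrite("pics/d6b.png",d)
for n,I in(("scene",s),("side",d)):
    ref=cv2.imread(f"pics/{n}0.png"); df=cv2.absdiff(ref,I).max(2)>60
    cv2.imwrite(f"pics/diff_{n}.png",df.astype(np.uint8)*255)
E
```

```text
t 9.43 p [0.501  0.0204 0.2963] F [-0.25  0.27 -0.61] M [ 0.056 -0.013  0.027] g 0.0002
x,y,z axes [[0.002, 0.001, -1.0], [0.998, 0.064, 0.002], [0.064, -0.998, -0.001]] q [-0.653  0.124  0.545  1.911 -0.073  1.124 -0.017]
```

View pics/d6.png

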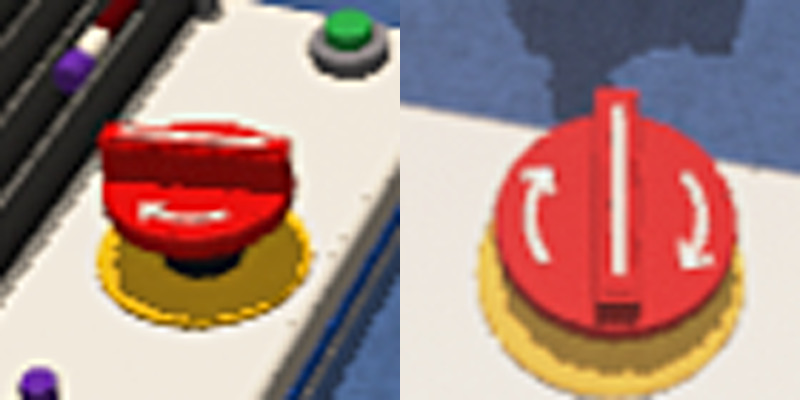

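View pics/s6.png

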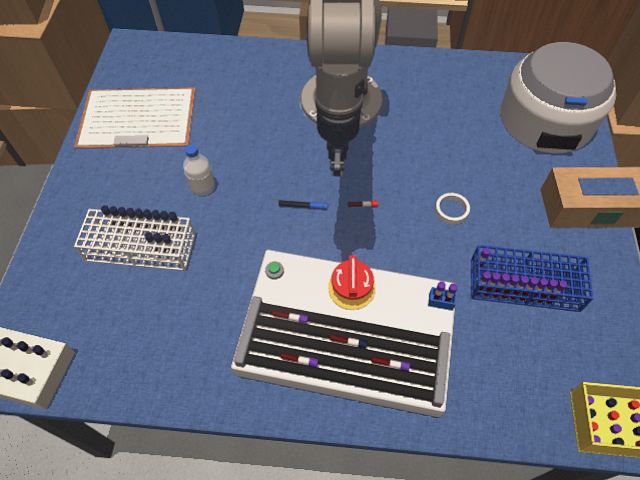

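View pics/diff_scene.png

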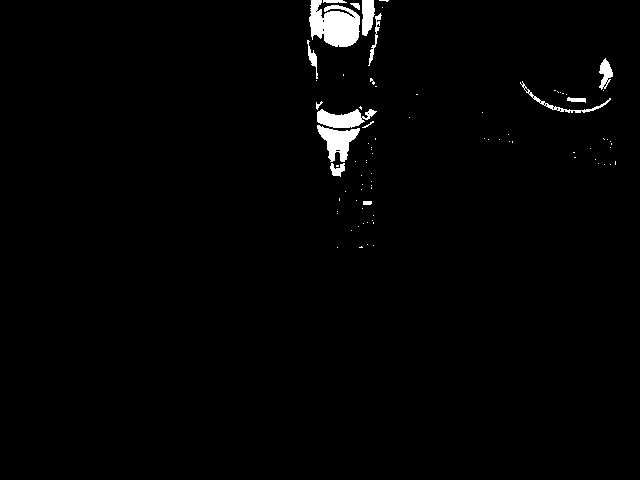

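The difference image shows changes only in the arm and its shadow, including the arm's old shadow on the centrifuge. The button area at (352,280) matches the first picture, and no loose thing has moved.

```bash
python3 -c "
from bench import *
print(hand_in())"
```

```text
the job is handed in; nothing more can be done
None
```

The stop-button test is done and handed in at about 9.5 s of the 45 s allowed. `hand_in` reported no verdict.

**What I did:**
- **Press:** I pressed the bar's top with the closed fingers until the force rose to 24.6 N at z = 0.1218 m, the bottom stop, then let go.
- **Latch check:** The wrist view put the bar's top at about 0.1245 m, about 8.5 mm down, with almost no force on the tool. So it stayed latched on its own.
- **Twist:** I pushed one side of the near arm of the bar clockwise to about 0.7 rad with about 3 N. The side view then showed the button had sprung out.
- **Retreat:** I followed the bar back to untwisted, then lifted and moved clear.

**Last checks:** The button in the final scene picture matches the first one, out and untwisted. The difference image shows changes only in the arm and its shadow, so the start button and loose things look unmoved. I did not look at the side camera's difference image. The final contact force was under 1 N, with the arm in free air. No check failed or disagreed.

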